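# Make up two leatherworker's kits in wooden trays

## Task

Make up the two kits at the leather bench, each thing standing upright on the floor of its own tray pocket. The two-pocket tray gets the tall thread spool in the pocket next to its tongue handle and the wooden edge slicker in the other; the three-pocket tray gets the jar next to its tongue handle, the short thread spool in the middle and the wax block in the pocket farthest from the handle. Leave the roll of tape and the flat tin where they lie.

Things in the scene. Friction and masses are not known exactly. Their poses are not given: they have to be found in the camera images.
- tall_spool: Tall spool of off-white linen thread with wooden end discs, upright cylinder 40 mm diameter, 70 mm high, 50 to 100 g. Origin: centre of its underside; z up. Stands loose on the bench.
- short_spool: Short, wider spool of the same off-white thread with wooden end discs, upright cylinder 44 mm diameter, 38 mm high, 35 to 70 g. Origin: centre of its underside; z up. Stands loose on the bench.
- slicker: Turned wooden edge slicker standing on its foot: foot 40 mm diameter with dark grooves up to 40 mm height, narrowing to a 24 mm diameter upright handle from 50 to 90 mm height; 95 mm high in all, 50 to 100 g. Origin: centre of its underside; z up.
- jar: Straight-sided amber glass jar with pale label and black cap, upright cylinder 40 mm diameter (cap too), 60 mm high, 60 to 130 g. Origin: centre of its underside; z up.
- wax_block: Rectangular honey-coloured wax block, rigid, 34 mm (local x) by 44 mm (local y), 36 mm high, 40 to 85 g. Origin: centre of its underside; z up. It starts within 0.6 rad of square to the table.
- tape_roll: Bystander: roll of pale tape lying flat, 60 mm outer and 42 mm inner diameter, 24 mm high, loose among the stock. Origin: centre of its underside.
- tin: Bystander: flat round metal tin, 56 mm diameter, 20 mm high, loose among the stock. Origin: centre of its underside.
- two_tray: Pale wooden two-pocket tray. Fixed. Block 90 (x) x 170 (y) x 16 mm thick; a row of two pockets 60 x 60 mm, 10 deep (floor 6 mm above the table), at x = 0, y = +40 (by the handle), -40 mm. Tongue handle, 34 wide, 41 long, dark dot, on the +y end. Origin: centre of the block's underside (tongue not counted), on the table; z up. Handle points to +y within 0.2 rad.
- three_tray: Pale wooden three-pocket tray. Fixed. Block 90 (x) x 250 (y) x 16 mm thick; a row of three pockets 60 x 60 mm, 10 deep (floor 6 mm above the table), at x = 0, y = +80 (by the handle), 0, -80 mm. Tongue handle, 34 wide, 41 long, dark dot, on the +y end. Origin: centre of the block's underside (tongue not counted), on the table; z up. Handle points to -y within 0.2 rad.
Mind the look-alikes: they are no part of the job. Leave any yellow look-alike of the two_tray alone. Leave any turquoise look-alike of the jar alone.

How it is judged:
At the end, for the whole second after the job is handed in: Each of the five things is in the pocket named in the goal: within 16 mm of the pocket's centre along both tray axes, its underside on the pocket floor (2 to 10 mm above the tray's underside), upright within 0.12 rad and at rest (x of tall_spool in the frame of two_tray between -0.016 and 0.016 m and y of tall_spool in the frame of two_tray between 0.024 and 0.056 m and z of tall_spool in the frame of two_tray between 0.002 and 0.01 m and angle between each of tall_spool, slicker, jar, short_spool, wax_block's own z axis and vertical below 0.12 rad and linear speed of each of tall_spool, slicker, jar, short_spool, wax_block below 0.02 m/s and angular speed of each of tall_spool, slicker, jar, short_spool, wax_block below 0.2 rad/s and x of slicker in the frame of two_tray between -0.016 and 0.016 m and y of slicker in the frame of two_tray between -0.056 and -0.024 m and z of slicker in the frame of two_tray between 0.002 and 0.01 m and x of jar in the frame of three_tray between -0.016 and 0.016 m and y of jar in the frame of three_tray between 0.064 and 0.096 m and z of jar in the frame of three_tray between 0.002 and 0.01 m and x of short_spool in the frame of three_tray between -0.016 and 0.016 m and y of short_spool in the frame of three_tray between -0.016 and 0.016 m and z of short_spool in the frame of three_tray between 0.002 and 0.01 m and x of wax_block in the frame of three_tray between -0.016 and 0.016 m and y of wax_block in the frame of three_tray between -0.096 and -0.064 m and z of wax_block in the frame of three_tray between 0.002 and 0.01 m); the robot touches nothing.
It fails at once if the roll of tape is moved more than 30 mm (distance of tape_roll from where it was at the start of the episode above 0.03 m).
It fails at once if the flat tin is moved more than 30 mm (distance of tin from where it was at the start of the episode above 0.03 m).
It also fails if it takes over 112 s, if anything falls off the work surface, if the arm or the gripper's body presses on something with over 40 N, if the wrist force passes 120 N, or if a joint passes its speed limit or range.

## Robot

A 7-joint arm with a two-finger parallel gripper is mounted at the origin on the work surface. World frame = base frame: x ahead of the robot, y to its left, z up, the work surface at z = 0. Lengths are in m, angles in rad, forces in N, time in s.
With the tool pointing down it reaches from about 0.4 to 0.85 m from the base axis. Payload 10.4 kg.
Tool frame: the origin (TCP) lies at the very end of the fingers, on their centre line; the grasp point (between the pads) lies 19 mm behind it (grip_point_offset is the distance from the TCP to the grasp point, in m); z points along the fingers, y is the line along which they close (so a half turn about z gives the same grasp; the last joint's range is limited). The gripper opens to 87 mm and grips with 3 to 60 N. Pads are 19 mm wide; open, the fingers measure 117 mm over their backs; the gripper's body (75 mm by 190 mm) begins 51 mm behind the grasp point.
Start: joints at [1.219, 0.332, -0.065, 1.46, 0.022, 1.35, -0.088], TCP at [0.202, -0.592, 0.223] pointing down, gripper open.
Joint ranges: [-2.6, 2.6], [-0.5, 2.12], [-1.47, 1.34], [0.16, 2.42], [-1.27, 4.41], [0.06, 2.06], [-2.6, 2.6]. Speed limits (rad/s): [2.22, 2.22, 2.79, 2.79, 3.14, 3.14, 3.14].

## Interface

Orientations are given as a unit quaternion [x, y, z, w].
In Python, from bench import * gives the robot as it stands.
- The arm moves only by the tool play_rows, never from a script. Its argument "increments" is text: rows parted by semicolons, each of 7 numbers parted by spaces: the turn, a rotation vector about the tool's x, y, z in rad, then the shift along the tool's x, y, z in m, then the opening, from 0 (shut) to 1 (fully open). A call has 1 to 8 rows; each row is the pose to reach, as a shift and turn from the pose commanded when the call began, along the tool's axes at that moment; what a row does not reach only later rows make up. A row lasts 1/10 s, in which the tool goes at most 50 mm and 8.59 degrees, less where a joint would pass 70% of its speed; a pose out of reach is approached as far as the arm can. A call with a gripper value outside its range is refused whole. The fingers move at their own pace and stop on an object; "grip_force" is the grip in N (left out, the last holds). Time passes only in rows, so rows that repeat a pose let the fingers close. It gives the time, the measured TCP pose, the force, the opening and the grip force at its end, in the units of the state.
- read_state(): the state, without advancing time (a new reading comes with each control period).
- camera(name): name is "side" or "top" or "wrist"; returns a dict with "color" (480x640x3 uint8, red, green, blue), "fx", "fy", "cx", "cy" (pixels), "camera_from_world" (4x4, takes a point from world to camera coordinates); the wrist camera has in their place "mount" (4x4, takes a point from camera to tool coordinates, whose origin is the TCP and whose axes are the flange's). Camera axes: x right, y down, z forward; pixel columns grow to the right and rows downward; lengths in m; the calibration is good to about 2 mm. A picture is of the moment at which its call begins: read the wrist's pose just before it. There is no depth.
- close_job(): hands the job in; it is judged then, once.
The state is a dict: "time": time; "joint_positions": joint angles; "joint_vel": joint speeds; "joint_torque": joint torques, N m; "ee_pos": TCP position; "eef_rot": TCP orientation; "ft_force": force on the tool from outside, world axes, zero at the start; "torque": the same for the moment, N m; "width": finger opening in m; "grip_force": force on a finger pad.
Only numpy, scipy, OpenCV 4.12 (cv2) and the standard library are available. Lean on these libraries where they do the work, as an engineer would, in place of code of your own. Each camera call takes 0.05 s, during which the arm holds its last target. There are 200 camera calls.

## Working session

There is one attempt and no reset: what is moved stays moved. The work goes in short steps, Python scripts to look and compute and a tool call to move; the robot and the scene stay as the last step left them, time stands still between calls to the robot, and variables do not carry over. Pictures are saved under pics/ and viewed, at most 14 in all, crops included, and the job is handed in when it is done.

Besides the shell and the picture viewer there is one more tool, called after "Request:" as a command line: name --argument value ..., lists and objects as JSON in quotes. play_rows: Moves the arm, as the interface text tells. Its arguments: {"type":"object","properties":{"increments":{"type":"string"},"grip_force":{"type":"number"}},"required":["increments"]}

```bash
mkdir -p pics
python3 - <<'E'
from bench import *
import cv2,numpy as np,json
s=read_state();print(s)
for n in("top","side"):
    c=camera(n);cv2.imwrite(f"pics/{n}0.png",c["color"][:,:,::-1])
    np.savez(f"{n}.npz",T=c["camera_from_world"],K=[c["fx"],c["fy"],c["cx"],c["cy"]]);print(n,c["camera_from_world"],c["fx"],c["cx"],c["cy"])
c=camera("wrist");print(c["mount"],c["fx"])
E
```

```text
{'time': 0.0, 'joint_positions': array([ 1.21940115,  0.33289532, -0.06473665,  1.46094179,  0.02161161,
        1.34988335, -0.08849184]), 'joint_vel': array([ 0.00040731,  0.00128737,  0.00012406, -0.00266117,  0.00019094,
       -0.00071169, -0.0009583 ]), 'joint_torque': array([-2.04824655e-04, -6.23257613e+01,  2.50221498e-02, -3.89909649e+01,
       -6.12541381e-02,  3.96055926e-02,  1.36815129e-04]), 'ee_pos': array([ 0.20170216, -0.59115248,  0.22173916]), 'eef_rot': array([ 9.86511440e-01,  1.63690762e-01, -1.48945591e-04, -7.00100239e-04]), 'ft_force': array([-0.42172076,  0.18820583,  0.57550822]), 'torque': array([-0.04797286,  0.04075002,  0.00259912]), 'grip_force': 0.0, 'width': 0.08706646440299012}
top [[ 0.01768303 -0.99972048  0.01569338 -0.00443948]
 [-0.99818212 -0.01855596 -0.0573423   0.42847185]
 [ 0.05761748 -0.01465086 -0.99823122  1.19706148]
 [ 0.          0.          0.          1.        ]] 570.7376912694095 317.9592694801767 242.10907061858137
side [[-0.75707986 -0.65305484  0.01869383  0.34810117]
 [-0.34598443  0.37649612 -0.85938667  0.17724379]
 [ 0.55418846 -0.65709212 -0.51098444  0.70684678]
 [ 0.          0.          0.          1.        ]] 537.496623595184 317.23480213980883 242.85487079737644
[[-1.36384835e-03 -9.58128611e-01 -2.86334951e-01  8.02335714e-02]
 [ 9.99999057e-01 -1.25979878e-03 -5.47602734e-04 -1.44252203e-04]
 [ 1.63949425e-04 -2.86335428e-01  9.58129425e-01 -1.61659447e-01]
 [ 0.00000000e+00  0.00000000e+00  0.00000000e+00  1.00000000e+00]] 388.190443039872
```

View pics/top0.png

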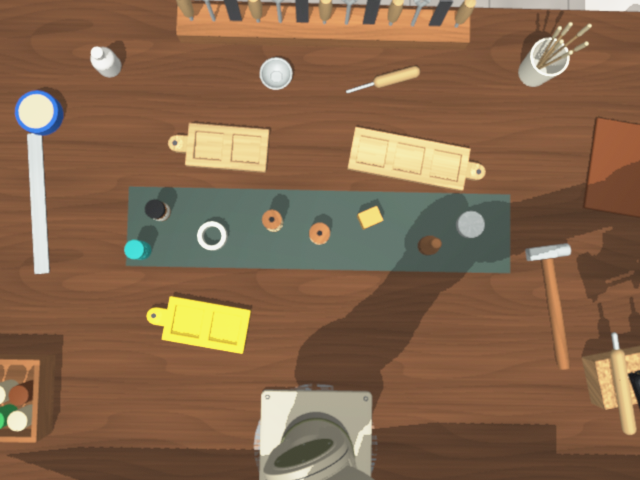

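View pics/side0.png

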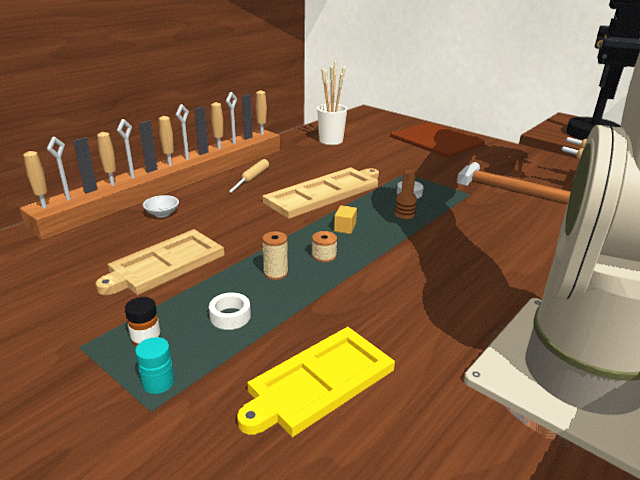

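The top view (up = +x, left = +y) shows:
- Stock: black-cap jar (157,210), tape (212,236), tall spool (272,219), short spool (319,233), wax (371,217), slicker (430,245) and tin (471,224).
- Trays: pale two_tray (228,148) and pale three_tray (410,158).
- Look-alikes: the turquoise jar (137,249) and the yellow tray (205,325). They don't match the amber jar with black cap or the pale wood, so I leave them.

I'll confirm in an enlarged crop.

Run:
```python
import cv2
i=cv2.imread("pics/top0.png")
cv2.imwrite("pics/cropL.png",cv2.resize(i[115:265,120:320],None,fx=4,fy=4,interpolation=cv2.INTER_CUBIC))
cv2.imwrite("pics/cropR.png",cv2.resize(i[115:265,300:500],None,fx=4,fy=4,interpolation=cv2.INTER_CUBIC))
```

```text
(no output)
```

View pics/cropL.png

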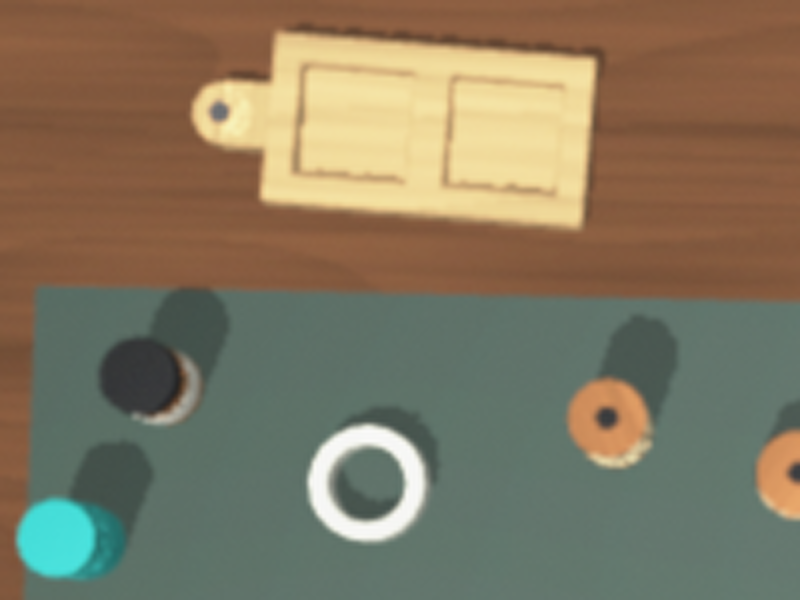

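View pics/cropR.png

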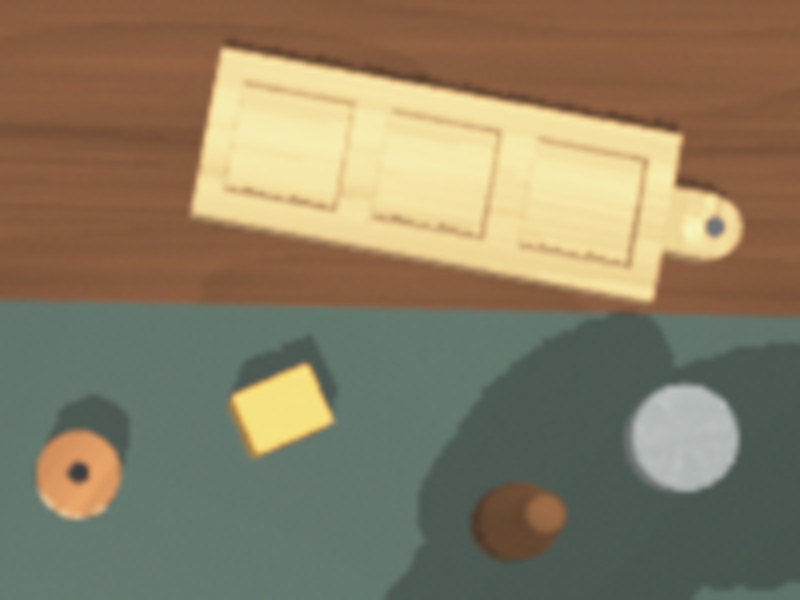

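```bash
cat > h.py <<'E'
import numpy as np
def proj(n,u,v,z):
    d=np.load(n+".npz");T=d["T"];fx,fy,cx,cy=d["K"]
    R=T[:3,:3];o=-R.T@T[:3,3];r=R.T@np.array([(u-cx)/fx,(v-cy)/fy,1])
    return (o+r*(z-o[2])/r[2])[:2]
def px(n,p):
    d=np.load(n+".npz");T=d["T"];fx,fy,cx,cy=d["K"];q=T[:3,:3]@p+T[:3,3]
    return np.array([fx*q[0]/q[2]+cx,fy*q[1]/q[2]+cy])
E
python3 - <<'E'
from h import *
np.set_printoptions(precision=4,suppress=True)
def P(side,u,v,z):
    return proj("top",(120 if side=="L" else 300)+(u+.5)/4-.5,115+(v+.5)/4-.5,z)
for n,a in dict(jar=("L",142,375,.06),tall=("L",608,419,.07),short=("R",79,473,.038),slick=("R",546,513,.095),tape=("L",368,483,.024),tin=("R",684,438,.02),turq=("L",58,538,.06)).items():
    p=P(*a);print(n,p,"r",np.hypot(*p),"side px base",px("side",np.array([*p,0])))
w=[P("R",*c,.036) for c in((230,402),(308,363),(335,420),(256,458))];wc=np.mean(w,0);print("wax",wc,[np.linalg.norm(w[i]-w[i-1]) for i in range(4)],"long axis ang",np.arctan2(*(w[1]-w[0])[::-1]),px("side",np.array([*wc,.036])))
for n,s,cs,ys,hy in(("two","L",((276,32),(597,55),(583,228),(262,202)),(.04,-.04),1),("three","R",((222,45),(683,134),(653,300),(191,215)),(.08,0,-.08),-1)):
    c=[P(s,*q,.016) for q in cs];m=np.mean(c,0);print(n,m,[np.linalg.norm(c[i]-c[i-1]) for i in range(4)])
    y=(c[0]+c[3]-c[1]-c[2])*hy;y/=np.linalg.norm(y);print(" y axis",y)
    for k in ys:print("  pocket",k,m+k*y,np.hypot(*(m+k*y)))
E
```

```text
jar [0.4883 0.3363] r 0.5928682364956037 side px base [145.8744 338.7237]
tall [0.4694 0.0986] r 0.47963934643912315 side px base [274.5508 273.805 ]
short [0.4463 0.0011] r 0.44625436999684115 side px base [322.606  255.9705]
slick [ 0.4265 -0.2295] r 0.4843441611824612 side px base [403.2268 214.986 ]
tape [0.4378 0.2264] r 0.49285961948086227 side px base [229.175  317.3719]
tin [ 0.4722 -0.3193] r 0.5699983835459256 side px base [408.0538 194.3523]
turq [0.4046 0.3758] r 0.5521839966325266 side px base [157.2668 383.2798]
wax [ 0.481  -0.1043] [np.float64(0.032202878376251555), np.float64(0.04571991228865162), np.float64(0.03294620309934719), np.float64(0.04589706547895059)] long axis ang -1.0876708189079278 [344.9591 211.6728]
two [0.6276 0.2004] [np.float64(0.09163746118375939), np.float64(0.1712297796790444), np.float64(0.0933928243388433), np.float64(0.17060408463602128)]
 y axis [0.0559 0.9984]
  pocket 0.04 [0.6298 0.2404] 0.6741019935516731
  pocket -0.04 [0.6253 0.1605] 0.6455886609186351
three [ 0.6119 -0.1878] [np.float64(0.09335837788687448), np.float64(0.25143370011333455), np.float64(0.09122785182591583), np.float64(0.2504563546016517)]
 y axis [-0.1664 -0.9861]
  pocket 0.08 [ 0.5986 -0.2667] 0.6553153590362283
  pocket 0 [ 0.6119 -0.1878] 0.6400780390669812
  pocket -0.08 [ 0.6252 -0.1089] 0.6346349914737472
```

```bash
cat >> h.py <<'E'
from scipy.spatial.transform import Rotation as Ro
def delta(*wps):
    """waypoints (x,y,z,phi): phi = world angle of tool y; prints rotvec+shift in present tool axes"""
    from bench import read_state
    s=read_state();R=Ro.from_quat(s["eef_rot"])
    print("t",round(s["time"],2),"pos",s["ee_pos"].round(4),"w",round(s["width"],4),"gf",round(s["grip_force"],1),"q",s["joint_positions"].round(2),"f",s["ft_force"].round(1))
    for x,y,z,p in wps:
        T=Ro.from_matrix(np.array([[-np.sin(p),np.cos(p),0],[np.cos(p),np.sin(p),0],[0,0,-1]]).T @ np.eye(3)) if 0 else Ro.from_matrix(np.column_stack([[-np.sin(p),np.cos(p),0],[np.cos(p),np.sin(p),0],[0,0,-1]]))
        print(" ".join("%.3f"%v for v in (*(R.inv()*T).as_rotvec(),*R.inv().apply(np.array([x,y,z])-s["ee_pos"]))))
E
python3 -c "
from h import *
delta((.4265,-.2295,.18,-.056))"
```

```text
t 0.15 pos [ 0.2017 -0.5913  0.222 ] w 0.087 gf 0.0 q [ 1.22  0.33 -0.06  1.46  0.02  1.35 -0.09] f [-0.6 -1.   0.2]
-0.001 -0.001 -1.186 0.330 -0.270 0.042
```

Request:
play_rows --increments "-0.001 -0.001 -1.186 0.33 -0.27 0.042 0.7;-0.001 -0.001 -1.186 0.33 -0.27 0.042 0.7;-0.001 -0.001 -1.186 0.33 -0.27 0.042 0.7;-0.001 -0.001 -1.186 0.33 -0.27 0.042 0.7;-0.001 -0.001 -1.186 0.33 -0.27 0.042 0.7;-0.001 -0.001 -1.186 0.33 -0.27 0.042 0.7;-0.001 -0.001 -1.186 0.33 -0.27 0.042 0.7;-0.001 -0.001 -1.186 0.33 -0.27 0.042 0.7" --grip_force 20

```text
time: 0.95
ee_pos: [0.4126, -0.2517, 0.1832]
eef_rot: [0.725, 0.689, -0.001, 0.001]
ft_force: [0.4, -0.2, 1.1]
width: 0.0611
grip_force: 0.0
```

```bash
python3 -c "
from h import *
delta((.4265,-.2295,.18,-.056))"
```

```text
t 0.95 pos [ 0.4126 -0.2517  0.1832] w 0.0611 gf 0.0 q [ 0.9   0.07 -0.46  1.86  0.04  1.22  0.37] f [ 0.4 -0.2  1.1]
0.000 0.002 0.006 0.023 0.013 0.003
```

Request:
play_rows --increments "0 0.002 0.006 0.023 0.013 0.003 0.7;0 0.002 0.006 0.023 0.013 0.003 0.7;0 0.002 0.006 0.023 0.013 0.003 0.7"

```text
time: 1.25
ee_pos: [0.4262, -0.2313, 0.1802]
eef_rot: [0.728, 0.685, 0.0, -0.0]
ft_force: [-0.1, -0.9, 0.5]
width: 0.061
grip_force: 0.0
```

Run:
```python
from h import *
from bench import *
import cv2
delta((.4265,-.2295,.053,-.056))
s=read_state();c=camera("wrist");cv2.imwrite("pics/w1.png",c["color"][:,:,::-1])
M=np.array(c["mount"]);R=Ro.from_quat(s["eef_rot"]).as_matrix()
for p in([.4265,-.2295,.095],[.4722,-.3193,.02]):
    q=np.linalg.inv(M)@np.r_[R.T@(np.array(p)-s["ee_pos"]),1];print(c["fx"]*q[0]/q[2]+c["cx"],c["fy"]*q[1]/q[2]+c["cy"])
```

```text
t 1.25 pos [ 0.4262 -0.2313  0.1802] w 0.061 gf 0.0 q [ 0.87  0.08 -0.48  1.86  0.04  1.21  0.31] f [-0.1 -0.9  0.5]
-0.000 -0.000 -0.005 0.002 0.000 0.127
314.30720615064 245.551974878743
370.7228018254555 311.4603167693894
```

View pics/w1.png

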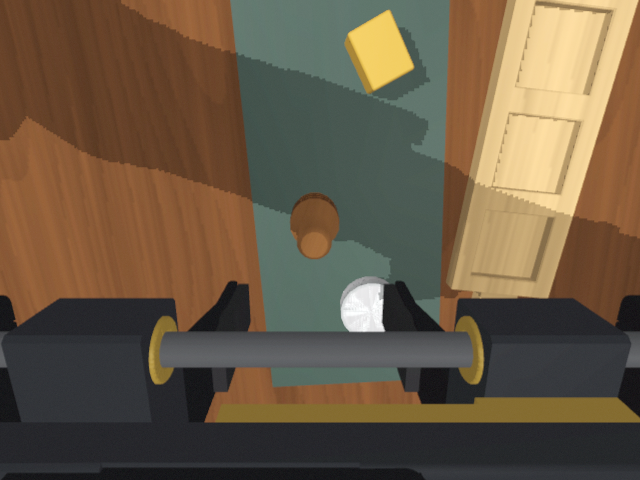

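The wrist view shows the slicker tip at (314,244), against a predicted (314,245), so the position holds. Descending to grip.

Request:
play_rows --increments "0 0 -0.005 0.002 0 0.05 0.7;0 0 -0.005 0.002 0 0.1 0.7;0 0 -0.005 0.002 0 0.127 0.7;0 0 -0.005 0.002 0 0.127 0.7;0 0 -0.005 0.002 0 0.127 0.1;0 0 -0.005 0.002 0 0.127 0.1;0 0 -0.005 0.002 0 0.127 0.1;0 0 -0.005 0.002 0 0.127 0.1" --grip_force 20

```text
time: 2.1
ee_pos: [0.4271, -0.2297, 0.0545]
eef_rot: [0.727, 0.687, 0.001, 0.001]
ft_force: [0.2, -0.8, 0.6]
width: 0.0369
grip_force: 0.0
```

```bash
python3 -c "
from h import *
delta((.4265,-.2295,.19,-.056),(.6253,.1605,.19,-.056))"
```

```text
t 2.1 pos [ 0.4271 -0.2297  0.0545] w 0.0369 gf 0.0 q [ 0.84  0.23 -0.48  1.99  0.13  0.95  0.24] f [ 0.2 -0.8  0.6]
0.002 0.001 -0.001 0.000 -0.000 -0.135
0.002 0.001 -0.001 0.401 0.176 -0.135
```

Request:
play_rows --increments "0 0 0 0 0 0 0;0 0 0 0 0 0 0;0 0 0 0 0 0 0;0 0 0 0 0 0 0;0 0 0 0 0 0 0;0.002 0.001 0 0 0 -0.045 0;0.002 0.001 0 0 0 -0.09 0;0.002 0.001 0 0 0 -0.135 0"

```text
time: 2.9
ee_pos: [0.4259, -0.2288, 0.1895]
eef_rot: [0.727, 0.687, 0.0, -0.002]
ft_force: [0.3, -1.3, -0.5]
width: 0.0233
grip_force: 19.9
```

```bash
python3 -c "
from h import *
delta((.6253,.1605,.19,-.056))"
```

```text
t 2.9 pos [ 0.4259 -0.2288  0.1895] w 0.0233 gf 19.9 q [ 0.87  0.08 -0.49  1.84  0.04  1.23  0.32] f [ 0.3 -1.3 -0.5]
-0.003 -0.002 -0.001 0.400 0.177 0.000
```

Request:
play_rows --increments "-0.003 -0.002 0 0.4 0.177 0 0;-0.003 -0.002 0 0.4 0.177 0 0;-0.003 -0.002 0 0.4 0.177 0 0;-0.003 -0.002 0 0.4 0.177 0 0;-0.003 -0.002 0 0.4 0.177 0 0;-0.003 -0.002 0 0.4 0.177 0 0;-0.003 -0.002 0 0.4 0.177 0 0;-0.003 -0.002 0 0.4 0.177 0 0"

```text
time: 3.7
ee_pos: [0.6094, 0.1283, 0.188]
eef_rot: [0.727, 0.686, 0.0, 0.0]
ft_force: [0.1, -1.3, -0.6]
width: 0.0232
grip_force: 19.9
```

```bash
python3 -c "
from h import *
delta((.6253,.1605,.10,-.056),(.6253,.1605,.061,-.056))"
```

```text
t 3.7 pos [0.6094 0.1283 0.188 ] w 0.0232 gf 19.9 q [ 0.26  0.44 -0.72  1.48  0.29  1.33 -0.54] f [ 0.1 -1.3 -0.6]
0.001 0.001 -0.002 0.033 0.014 0.088
0.001 0.001 -0.002 0.033 0.014 0.127
```

Request:
play_rows --increments "0.001 0.001 0 0.033 0.014 0 0;0.001 0.001 0 0.033 0.014 0.01 0;0.001 0.001 0 0.033 0.014 0.05 0;0.001 0.001 0 0.033 0.014 0.09 0;0.001 0.001 0 0.033 0.014 0.115 0;0.001 0.001 0 0.033 0.014 0.122 0;0.001 0.001 0 0.033 0.014 0.122 0"

```text
time: 4.4
ee_pos: [0.6243, 0.1583, 0.0658]
eef_rot: [0.727, 0.687, -0.0, -0.001]
ft_force: [-0.6, -0.1, 0.3]
width: 0.0234
grip_force: 19.9
```

Run:
```python
from h import *
from bench import *
import cv2
delta((.6253,.1605,.0605,-.056))
c=camera("side");cv2.imwrite("pics/s1.png",cv2.resize(c["color"][150:350,50:300,::-1],None,fx=3,fy=3))
```

```text
t 4.4 pos [0.6243 0.1583 0.0658] w 0.0234 gf 19.9 q [ 0.18  0.59 -0.67  1.55  0.39  1.14 -0.64] f [-0.6 -0.1  0.3]
-0.002 -0.000 -0.001 0.002 0.001 0.005
```

View pics/s1.png

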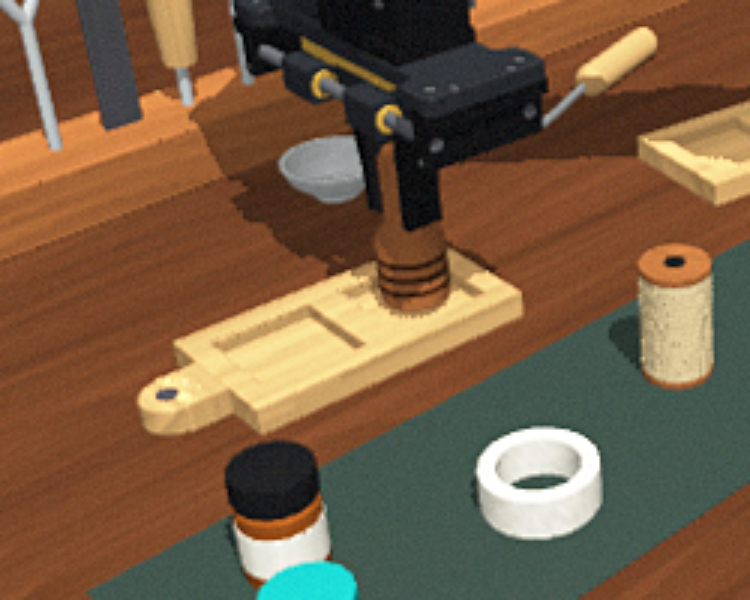

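The slicker is upright, over or in the far pocket at crop (413,285). Lower 6 mm, release, rise.

Request:
play_rows --increments "-0.002 0 0 0.002 0.001 0.004 0;-0.002 0 0 0.002 0.001 0.006 0;-0.002 0 0 0.002 0.001 0.006 0;-0.002 0 0 0.002 0.001 0.006 0.7;-0.002 0 0 0.002 0.001 0.006 0.7;-0.002 0 0 0.002 0.001 0.006 0.7;-0.002 0 0 0.002 0.001 -0.03 0.7;-0.002 0 0 0.002 0.001 -0.08 0.7"

```text
time: 5.25
ee_pos: [0.6243, 0.16, 0.1451]
eef_rot: [0.727, 0.687, -0.001, -0.001]
ft_force: [0.9, -0.2, 0.1]
width: 0.0554
grip_force: 0.0
```

```bash
python3 -c "
from h import *
delta((.4694,.0986,.16,-.056))"
```

```text
t 5.25 pos [0.6243 0.16   0.1451] w 0.0554 gf 0.0 q [ 0.19  0.52 -0.7   1.47  0.34  1.28 -0.6 ] f [ 0.9 -0.2  0.1]
-0.003 0.001 -0.001 -0.070 -0.151 -0.014
```

Request:
play_rows --increments "-0.003 0.001 0 -0.01 -0.02 -0.02 0.7;-0.003 0.001 0 -0.07 -0.15 -0.014 0.7;-0.003 0.001 0 -0.07 -0.15 -0.014 0.7;-0.003 0.001 0 -0.07 -0.15 -0.014 0.7;-0.003 0.001 0 -0.07 -0.15 -0.014 0.7;-0.003 0.001 0 -0.07 -0.15 -0.014 0.7;-0.003 0.001 0 -0.07 -0.151 0.03 0.7"

```text
time: 5.95
ee_pos: [0.4763, 0.1006, 0.1207]
eef_rot: [0.727, 0.686, 0.007, 0.005]
ft_force: [1.4, 0.4, -0.9]
width: 0.061
grip_force: 0.0
```

Run:
```python
from h import *
from bench import *
import cv2
delta((.4694,.0986,.034,-.056))
c=camera("side");cv2.imwrite("pics/s2.png",c["color"][:,:,::-1])
```

```text
t 5.95 pos [0.4763 0.1006 0.1207] w 0.061 gf 0.0 q [ 0.43  0.18 -0.79  1.92  0.15  1.08 -0.47] f [ 1.4  0.4 -0.9]
0.016 -0.003 -0.002 -0.003 -0.008 0.087
```

View pics/s2.png

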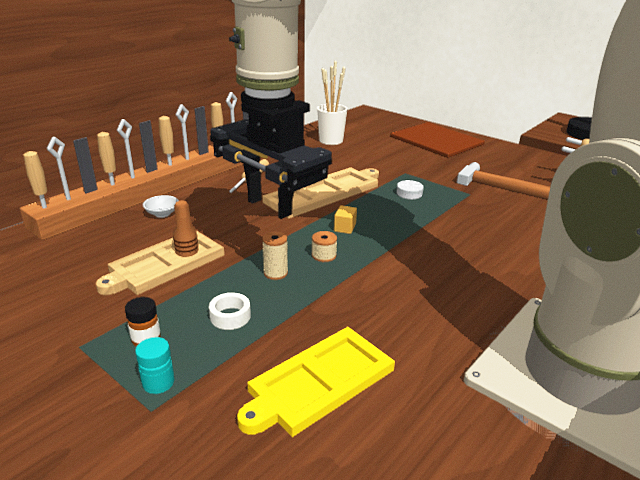

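The slicker stands in its pocket at (185,240). I'll let the arm settle, then take a reading.

Request:
play_rows --increments "0 0 0 0 0 0.02 0.75;0 0 0 0 0 0.02 0.75;0 0 0 0 0 0.02 0.75"

```text
time: 6.3
ee_pos: [0.472, 0.1003, 0.0969]
eef_rot: [0.727, 0.687, 0.003, 0.001]
ft_force: [-0.1, -0.2, 0.3]
width: 0.0647
grip_force: 0.0
```

```bash
python3 -c "
from h import *
delta((.4694,.0986,.034,-.056))"
```

```text
t 6.3 pos [0.472  0.1003 0.0969] w 0.0647 gf 0.0 q [ 0.42  0.21 -0.78  1.95  0.17  1.04 -0.49] f [-0.1 -0.2  0.3]
0.005 -0.003 -0.000 -0.002 -0.003 0.063
```

Request:
play_rows --increments "0.004 -0.003 0 -0.002 -0.003 0.03 0.7;0.004 -0.003 0 -0.002 -0.003 0.063 0.7;0.004 -0.003 0 -0.002 -0.003 0.063 0.2;0.004 -0.003 0 -0.002 -0.003 0.063 0;0.004 -0.003 0 -0.002 -0.003 0.063 0;0.004 -0.003 0 -0.002 -0.003 0.063 0;0.004 -0.003 0 -0.002 -0.003 0.063 0;0.004 -0.003 0 -0.002 -0.003 0.063 0"

```text
time: 7.1
ee_pos: [0.47, 0.098, 0.0351]
eef_rot: [0.727, 0.687, 0.001, 0.002]
ft_force: [-1.4, 0.3, 7.6]
width: 0.0394
grip_force: 20.0
```

```bash
python3 -c "
from h import *
delta((.4694,.0986,.18,-.056),(.6298,.2404,.18,-.056))"
```

```text
t 7.1 pos [0.47   0.098  0.0351] w 0.0394 gf 20.0 q [ 0.38  0.31 -0.75  2.    0.27  0.92 -0.57] f [-1.4  0.3  7.6]
0.004 0.001 -0.001 0.000 -0.000 -0.145
0.004 0.001 -0.001 0.151 0.152 -0.144
```

Request:
play_rows --increments "0.004 0.001 0 0 0 -0.05 0;0.004 0.001 0 0 0 -0.1 0;0.004 0.001 0 0 0 -0.144 0;0.004 0.001 0 0.151 0.152 -0.144 0;0.004 0.001 0 0.151 0.152 -0.144 0;0.004 0.001 0 0.151 0.152 -0.144 0;0.004 0.001 0 0.151 0.152 -0.144 0;0.004 0.001 0 0.151 0.152 -0.144 0"

```text
time: 7.9
ee_pos: [0.6303, 0.2435, 0.1767]
eef_rot: [0.726, 0.687, -0.001, -0.002]
ft_force: [-1.3, -0.2, -1.3]
width: 0.0393
grip_force: 20.0
```

Request:
play_rows --increments "0 0 0 0 0 0 0;0 0 0 0 0 0 0"

```text
time: 8.1
ee_pos: [0.6285, 0.2397, 0.1777]
eef_rot: [0.727, 0.687, -0.001, -0.001]
ft_force: [-0.4, 0.1, -0.5]
width: 0.0397
grip_force: 20.0
```

```bash
python3 -c "
from h import *
delta((.6298,.2404,.042,-.056))"
```

```text
t 8.1 pos [0.6285 0.2397 0.1777] w 0.0397 gf 20.0 q [ 0.09  0.58 -0.77  1.34  0.4   1.38 -0.73] f [-0.4  0.1 -0.5]
-0.003 0.000 -0.001 0.001 0.002 0.136
```

Request:
play_rows --increments "-0.003 0 0 0.001 0.002 0.05 0;-0.003 0 0 0.001 0.002 0.1 0;-0.003 0 0 0.001 0.002 0.125 0;-0.003 0 0 0.001 0.002 0.135 0;-0.003 0 0 0.001 0.002 0.135 0;-0.003 0 0 0.001 0.002 0.136 0"

```text
time: 8.7
ee_pos: [0.6314, 0.2405, 0.0433]
eef_rot: [0.727, 0.686, 0.001, 0.001]
ft_force: [0.7, 0.6, 0.1]
width: 0.0394
grip_force: 20.0
```

```bash
python3 -c "
from h import *
delta((.6298,.2404,.041,-.056),(.6298,.2404,.16,-.056))"
```

```text
t 8.7 pos [0.6314 0.2405 0.0433] w 0.0394 gf 20.0 q [ 0.07  0.7  -0.72  1.47  0.48  1.15 -0.79] f [0.7 0.6 0.1]
0.003 -0.000 -0.002 -0.000 -0.002 0.002
0.003 -0.000 -0.002 -0.000 -0.001 -0.117
```

Request:
play_rows --increments "0.002 0 0 0 -0.001 0.001 0;0.002 0 0 0 -0.001 0.001 0.7;0.002 0 0 0 -0.001 0.001 0.7;0.002 0 0 0 -0.001 0.001 0.7;0.002 0 0 0 -0.001 -0.05 0.7;0.002 0 0 0 -0.001 -0.1 0.7;0.002 0 0 0 -0.001 -0.1 0.7"

```text
time: 9.4
ee_pos: [0.6323, 0.2432, 0.149]
eef_rot: [0.727, 0.687, 0.004, 0.001]
ft_force: [0.8, 0.5, 0.5]
width: 0.0609
grip_force: 0.0
```

```bash
python3 -c "
from h import *
delta((.4883,.3363,.14,-.167))"
```

```text
t 9.4 pos [0.6323 0.2432 0.149 ] w 0.0609 gf 0.0 q [ 0.08  0.6  -0.76  1.38  0.42  1.32 -0.75] f [0.8 0.5 0.5]
0.007 -0.005 0.110 0.085 -0.149 0.008
```

Request:
play_rows --increments "0.006 -0.004 0.11 0.085 -0.149 0.008 0.7;0.006 -0.004 0.11 0.085 -0.149 0.008 0.7;0.006 -0.004 0.11 0.085 -0.149 0.008 0.7;0.006 -0.004 0.11 0.085 -0.149 0.008 0.7;0.006 -0.004 0.11 0.085 -0.149 0.008 0.7;0.006 -0.004 0.11 0.085 -0.149 0.008 0.7;0.006 -0.004 0.11 0.085 -0.149 0.008 0.7"

```text
time: 10.1
ee_pos: [0.4868, 0.3333, 0.1334]
eef_rot: [0.764, 0.645, -0.004, -0.001]
ft_force: [0.1, -0.2, -0.2]
width: 0.0606
grip_force: 0.0
```

Run:
```python
from h import *
from bench import *
import cv2
delta((.4883,.3363,.028,-.167))
c=camera("side");cv2.imwrite("pics/s3.png",cv2.resize(c["color"][150:400,50:350,::-1],None,fx=2.4,fy=2.4))
```

```text
t 10.1 pos [0.4868 0.3333 0.1334] w 0.0606 gf 0.0 q [-0.03  0.45 -0.82  1.63  0.34  1.23 -1.09] f [ 0.1 -0.2 -0.2]
-0.007 0.005 -0.002 0.004 0.002 0.105
```

View pics/s3.png

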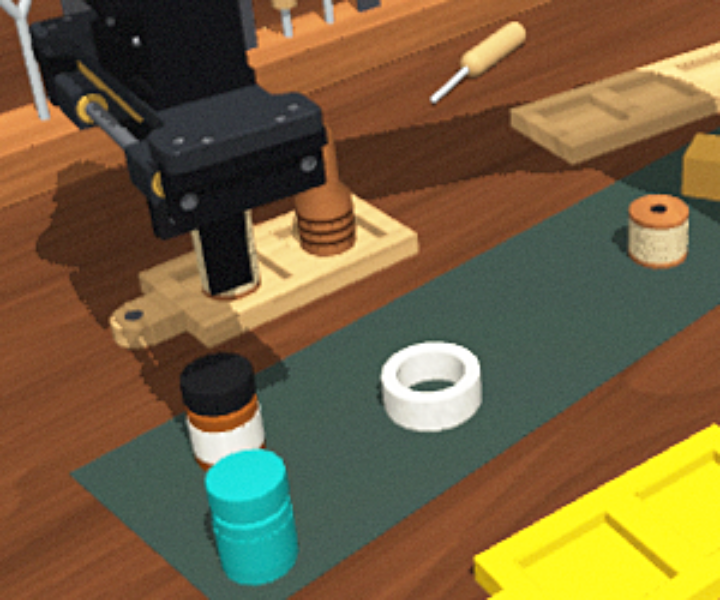

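The tall spool looks set in its pocket, though it is partly hidden. The gripper hangs above the black-cap amber jar at crop (220,400), and the turquoise one stands apart at (250,515). Gripping the jar.

Request:
play_rows --increments "-0.006 0.004 0 0.004 0.002 0.05 0.7;-0.006 0.004 0 0.004 0.002 0.104 0.7;-0.006 0.004 0 0.004 0.002 0.104 0.7;-0.006 0.004 0 0.004 0.002 0.104 0;-0.006 0.004 0 0.004 0.002 0.104 0;-0.006 0.004 0 0.004 0.002 0.104 0;-0.006 0.004 0 0.004 0.002 0.104 0;-0.006 0.004 0 0.004 0.002 0.104 0"

```text
time: 10.95
ee_pos: [0.4884, 0.3384, 0.0316]
eef_rot: [0.764, 0.646, 0.001, 0.0]
ft_force: [-1.4, -0.8, 8.5]
width: 0.0392
grip_force: 20.0
```

```bash
python3 -c "
from h import *
delta((.4883,.3363,.19,-.167),(.5986,-.2667,.19,-.167))"
```

```text
t 10.95 pos [0.4884 0.3384 0.0316] w 0.0392 gf 20.0 q [-0.08  0.57 -0.77  1.71  0.45  1.05 -1.16] f [-1.4 -0.8  8.5]
0.001 -0.001 -0.000 -0.002 0.000 -0.158
0.001 -0.001 -0.000 -0.578 0.209 -0.159
```

Request:
play_rows --increments "0 0 0 0 0 -0.05 0;0 0 0 0 0 -0.1 0;0 0 0 0 0 -0.158 0;0 0 0 0 0 -0.158 0;0 0 0 -0.578 0.209 -0.158 0;0 0 0 -0.578 0.209 -0.158 0;0 0 0 -0.578 0.209 -0.158 0;0 0 0 -0.578 0.209 -0.158 0"

```text
time: 11.75
ee_pos: [0.5233, 0.1388, 0.1877]
eef_rot: [0.764, 0.646, -0.001, 0.0]
ft_force: [0.9, 0.0, -1.0]
width: 0.0397
grip_force: 20.0
```

```bash
python3 -c "
from h import *
delta((.5986,-.2667,.19,-.167))"
```

```text
t 11.75 pos [0.5233 0.1388 0.1877] w 0.0397 gf 20.0 q [ 0.35  0.26 -0.81  1.7   0.2   1.27 -0.66] f [ 0.9  0.  -1. ]
-0.001 0.001 0.000 -0.387 0.142 -0.002
```

Request:
play_rows --increments "0 0 0 -0.387 0.142 -0.002 0;0 0 0 -0.387 0.142 -0.002 0;0 0 0 -0.387 0.142 -0.002 0;0 0 0 -0.387 0.142 -0.002 0;0 0 0 -0.387 0.142 -0.002 0;0 0 0 -0.387 0.142 -0.002 0;0 0 0 -0.387 0.142 -0.002 0;0 0 0 -0.387 0.142 -0.002 0"

```text
time: 12.55
ee_pos: [0.5967, -0.2545, 0.1898]
eef_rot: [0.764, 0.646, -0.001, 0.0]
ft_force: [1.3, -0.6, -1.2]
width: 0.0397
grip_force: 20.0
```

Request:
play_rows --increments "0 0 0 -0.012 0.004 0 0;0 0 0 -0.012 0.004 0 0;0 0 0 -0.012 0.004 0 0"

```text
time: 12.85
ee_pos: [0.5989, -0.2633, 0.1895]
eef_rot: [0.763, 0.646, -0.0, -0.001]
ft_force: [-0.4, 1.1, -1.8]
width: 0.0396
grip_force: 20.0
```

```bash
python3 -c "
from h import *
delta((.5986,-.2667,.0385,-.167))"
```

```text
t 12.85 pos [ 0.5989 -0.2633  0.1895] w 0.0396 gf 20.0 q [ 0.76  0.48 -0.58  1.39  0.26  1.35  0.01] f [-0.4  1.1 -1.8]
-0.002 -0.000 0.001 -0.003 0.001 0.151
```

Request:
play_rows --increments "-0.002 0 0 -0.003 0.001 0.05 0;-0.002 0 0 -0.003 0.001 0.1 0;-0.002 0 0 -0.003 0.001 0.135 0;-0.002 0 0 -0.003 0.001 0.148 0;-0.002 0 0 -0.003 0.001 0.15 0;-0.002 0 0 -0.003 0.001 0.15 0"

```text
time: 13.45
ee_pos: [0.6004, -0.2674, 0.0416]
eef_rot: [0.763, 0.646, 0.001, 0.002]
ft_force: [-0.2, 0.0, -0.4]
width: 0.0395
grip_force: 20.0
```

```bash
python3 -c "
from h import *
delta((.5986,-.2667,.038,-.167))"
```

```text
t 13.45 pos [ 0.6004 -0.2674  0.0416] w 0.0395 gf 20.0 q [ 0.74  0.61 -0.54  1.53  0.34  1.09 -0.04] f [-0.2  0.  -0.4]
0.003 0.001 0.001 0.000 -0.002 0.004
```

Request:
play_rows --increments "0.002 0 0 0 -0.001 0.003 0;0.002 0 0 0 -0.001 0.003 0;0.002 0 0 0 -0.001 0.003 0.75;0.002 0 0 0 -0.001 0.003 0.75;0.002 0 0 0 -0.001 0.003 0.75;0.002 0 0 0 -0.001 -0.04 0.75;0.002 0 0 0 -0.001 -0.08 0.75;0.002 0 0 0 -0.001 -0.1 0.75"

```text
time: 14.25
ee_pos: [0.5994, -0.268, 0.1437]
eef_rot: [0.764, 0.646, 0.0, 0.002]
ft_force: [0.9, -0.6, 0.4]
width: 0.0643
grip_force: 0.0
```

```bash
python3 -c "
from h import *
delta((.4463,.0011,.12,-.167))"
```

```text
t 14.25 pos [ 0.5994 -0.268   0.1437] w 0.0643 gf 0.0 q [ 0.76  0.51 -0.57  1.45  0.28  1.26  0.  ] f [ 0.9 -0.6  0.4]
0.003 0.002 0.000 0.240 -0.196 0.023
```

Request:
play_rows --increments "0.002 0 0 0.24 -0.196 0 0.75;0.002 0 0 0.24 -0.196 0.01 0.75;0.002 0 0 0.24 -0.196 0.02 0.75;0.002 0 0 0.24 -0.196 0.022 0.75;0.002 0 0 0.24 -0.196 0.022 0.75;0.002 0 0 0.24 -0.196 0.022 0.75;0.002 0 0 0.24 -0.196 0.022 0.75;0.002 0 0 0.24 -0.196 0.022 0.75"

```text
time: 15.05
ee_pos: [0.4441, 0.0027, 0.118]
eef_rot: [0.763, 0.647, -0.002, -0.0]
ft_force: [0.3, -0.3, 0.1]
width: 0.065
grip_force: 0.0
```

Request:
play_rows --increments "0 0 0 0 0 0.02 0.75;0 0 0 0 0 0.02 0.75;0 0 0 0 0 0.02 0.75"

```text
time: 15.35
ee_pos: [0.4449, 0.0005, 0.0978]
eef_rot: [0.764, 0.645, -0.001, -0.001]
ft_force: [0.3, 0.3, 0.2]
width: 0.0652
grip_force: 0.0
```

```bash
python3 -c "
from h import *
delta((.4463,.0011,.014,-.167))"
```

```text
t 15.35 pos [0.4449 0.0005 0.0978] w 0.0652 gf 0.0 q [ 0.65  0.12 -0.78  2.03  0.1   1.03 -0.34] f [0.3 0.3 0.2]
-0.004 0.000 -0.001 0.001 0.002 0.084
```

Request:
play_rows --increments "-0.003 0 0 0.001 0.002 0.045 0.75;-0.003 0 0 0.001 0.002 0.084 0.75;-0.003 0 0 0.001 0.002 0.084 0.75;-0.003 0 0 0.001 0.002 0.084 0;-0.003 0 0 0.001 0.002 0.084 0;-0.003 0 0 0.001 0.002 0.084 0;-0.003 0 0 0.001 0.002 0.084 0;-0.003 0 0 0.001 0.002 0.084 0"

```text
time: 16.15
ee_pos: [0.4475, 0.0018, 0.0151]
eef_rot: [0.764, 0.646, 0.0, 0.001]
ft_force: [-2.0, -0.1, 9.9]
width: 0.0435
grip_force: 20.0
```

```bash
python3 -c "
from h import *
delta((.4463,.0011,.15,-.167),(.6119,-.1878,.15,-.167))"
```

```text
t 16.15 pos [0.4475 0.0018 0.0151] w 0.0435 gf 20.0 q [ 0.59  0.27 -0.75  2.09  0.25  0.86 -0.47] f [-2.  -0.1  9.9]
0.002 0.001 -0.000 -0.001 -0.001 -0.135
0.002 0.001 -0.000 -0.160 0.194 -0.134
```

Request:
play_rows --increments "0.001 0 0 0 0 -0.05 0;0.001 0 0 0 0 -0.1 0;0.001 0 0 0 0 -0.134 0;0.001 0 0 -0.16 0.194 -0.134 0;0.001 0 0 -0.16 0.194 -0.134 0;0.001 0 0 -0.16 0.194 -0.134 0;0.001 0 0 -0.16 0.194 -0.134 0;0.001 0 0 -0.16 0.194 -0.134 0"

```text
time: 16.95
ee_pos: [0.6113, -0.1888, 0.1483]
eef_rot: [0.764, 0.645, -0.001, 0.0]
ft_force: [1.4, 0.8, -0.4]
width: 0.0439
grip_force: 20.0
```

Request:
play_rows --increments "0 0 0 -0.006 0.008 0 0;0 0 0 -0.006 0.008 0 0;0 0 0 -0.006 0.008 0 0"

```text
time: 17.25
ee_pos: [0.6168, -0.1926, 0.148]
eef_rot: [0.763, 0.646, -0.001, -0.001]
ft_force: [-0.3, 0.9, 0.3]
width: 0.0432
grip_force: 20.0
```

```bash
python3 -c "
from h import *
delta((.6119,-.1878,.022,-.167))"
```

```text
t 17.25 pos [ 0.6168 -0.1926  0.148 ] w 0.0432 gf 20.0 q [ 0.7   0.5  -0.64  1.47  0.3   1.27 -0.14] f [-0.3  0.9  0.3]
-0.001 0.000 0.001 0.004 -0.005 0.126
```

Request:
play_rows --increments "-0.001 0 0 0.004 -0.005 0 0;-0.001 0 0 0.004 -0.005 0.05 0;-0.001 0 0 0.004 -0.005 0.1 0;-0.001 0 0 0.004 -0.005 0.12 0;-0.001 0 0 0.004 -0.005 0.125 0;-0.001 0 0 0.004 -0.005 0.125 0;-0.001 0 0 0.004 -0.005 0.125 0"

```text
time: 17.95
ee_pos: [0.6134, -0.1889, 0.0245]
eef_rot: [0.763, 0.646, 0.0, 0.001]
ft_force: [0.1, 0.5, -0.4]
width: 0.0434
grip_force: 20.0
```

```bash
python3 -c "
from h import *
delta((.6119,-.1878,.0215,-.167))"
```

```text
t 17.95 pos [ 0.6134 -0.1889  0.0245] w 0.0434 gf 20.0 q [ 0.67  0.62 -0.59  1.59  0.38  1.06 -0.2 ] f [ 0.1  0.5 -0.4]
0.002 0.001 0.001 0.001 -0.002 0.003
```

Request:
play_rows --increments "0.001 0 0 0.001 -0.001 0.003 0;0.001 0 0 0.001 -0.001 0.003 0;0.001 0 0 0.001 -0.001 0.003 0.75;0.001 0 0 0.001 -0.001 0.003 0.75;0.001 0 0 0.001 -0.001 0.003 0.75;0.001 0 0 0.001 -0.001 -0.04 0.75;0.001 0 0 0.001 -0.001 -0.09 0.75;0.001 0 0 0.001 -0.001 -0.1 0.75"

```text
time: 18.75
ee_pos: [0.6146, -0.1882, 0.1286]
eef_rot: [0.764, 0.646, 0.001, 0.003]
ft_force: [0.4, -0.6, -0.1]
width: 0.065
grip_force: 0.0
```

```bash
python3 -c "
from h import *
delta((.481,-.1043,.10,.483))"
```

```text
t 18.75 pos [ 0.6146 -0.1882  0.1286] w 0.065 gf 0.0 q [ 0.7   0.51 -0.64  1.5   0.31  1.23 -0.15] f [ 0.4 -0.6 -0.1]
0.006 0.004 -0.650 0.061 -0.146 0.028
```

Request:
play_rows --increments "0.005 0.003 -0.65 0.061 -0.146 0 0.75;0.005 0.003 -0.65 0.061 -0.146 0.01 0.75;0.005 0.003 -0.65 0.061 -0.146 0.028 0.75;0.005 0.003 -0.65 0.061 -0.146 0.028 0.75;0.005 0.003 -0.65 0.061 -0.146 0.028 0.75;0.005 0.003 -0.65 0.061 -0.146 0.028 0.75;0.005 0.003 -0.65 0.061 -0.146 0.028 0.75;0.005 0.003 -0.65 0.061 -0.146 0.028 0.75"

```text
time: 19.55
ee_pos: [0.4783, -0.1037, 0.0949]
eef_rot: [0.518, 0.855, -0.001, -0.003]
ft_force: [-0.1, 0.5, -0.8]
width: 0.0651
grip_force: 0.0
```

Run:
```python
from h import *
from bench import *
import cv2
delta((.481,-.1043,.014,.483))
c=camera("side");cv2.imwrite("pics/s4.png",cv2.resize(c["color"][130:330,80:440,::-1],None,fx=2.2,fy=2.2))
```

```text
t 19.55 pos [ 0.4783 -0.1037  0.0949] w 0.0651 gf 0.0 q [ 0.88  0.26 -0.84  1.92  0.22  1.06  0.43] f [-0.1  0.5 -0.8]
-0.005 -0.005 -0.002 -0.002 0.003 0.081
```

View pics/s4.png

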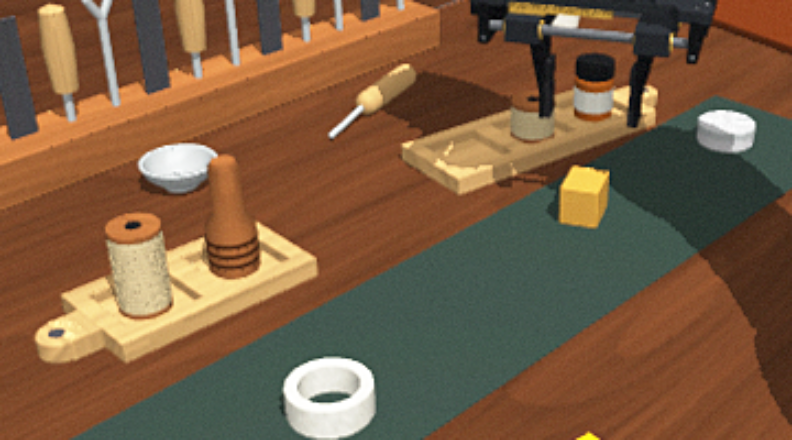

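The jar and short spool stand in the three_tray at crop (594,90) and (532,115). The slicker and tall spool are in the two_tray, and I'll check the spool's tilt numerically later. The wax is between the fingers at (585,195), so I grip it.

Request:
play_rows --increments "-0.004 -0.004 0 -0.002 0.003 0.04 0.75;-0.004 -0.004 0 -0.002 0.003 0.08 0.75;-0.004 -0.004 0 -0.002 0.003 0.081 0.75;-0.004 -0.004 0 -0.002 0.003 0.081 0;-0.004 -0.004 0 -0.002 0.003 0.081 0;-0.004 -0.004 0 -0.002 0.003 0.081 0;-0.004 -0.004 0 -0.002 0.003 0.081 0;-0.004 -0.004 0 -0.002 0.003 0.081 0"

```text
time: 20.4
ee_pos: [0.4815, -0.1042, 0.0146]
eef_rot: [0.518, 0.856, -0.0, 0.0]
ft_force: [-1.1, -0.9, 7.1]
width: 0.034
grip_force: 19.7
```

Run:
```python
from h import *
delta((.481,-.1043,.13,.483),(.6252,-.1089,.13,-.167))
for n,p,h in(("tall",[.6298,.2404],.07),("slick",[.6253,.1605],.095),("jar",[.5986,-.2667],.06),("short",[.6119,-.1878],.038)):
    print(n,px("side",np.array([*p,.006])),px("side",np.array([*p,.006+h])))
```

```text
t 20.4 pos [ 0.4815 -0.1042  0.0146] w 0.034 gf 19.7 q [ 0.81  0.39 -0.78  1.98  0.35  0.91  0.33] f [-1.1 -0.9  7.1]
-0.001 0.001 -0.000 0.000 -0.001 -0.115
-0.000 0.001 0.650 -0.071 0.125 -0.115
tall [145.69242814 269.70204172] [139.36872725 233.1814477 ]
slick [186.39269562 252.05406588] [180.37134129 203.59350419]
jar [347.95266975 182.73307054] [349.26158115 157.68588246]
short [320.73727314 192.00986621] [321.1294944  175.84405185]
```

The predicted pixels match the picture for the tall spool: base (144,307) and top (131,227). Width 34 mm is right for the wax. Lift, turn and carry.

Request:
play_rows --increments "0 0 0 0 0 -0.05 0;0 0 0 0 0 -0.1 0;0 0 0.1 0 0 -0.115 0;0 0 0.65 -0.071 0.125 -0.115 0;0 0 0.65 -0.071 0.125 -0.115 0;0 0 0.65 -0.071 0.125 -0.115 0;0 0 0.65 -0.071 0.125 -0.115 0;0 0 0.65 -0.071 0.125 -0.115 0"

```text
time: 21.2
ee_pos: [0.6252, -0.1079, 0.1279]
eef_rot: [0.764, 0.645, -0.001, -0.001]
ft_force: [-0.5, 0.5, -1.4]
width: 0.0342
grip_force: 19.7
```

Request:
play_rows --increments "0 0 0 0 0 0 0;0 0 0 0 0 0 0;0 0 0 0 0 0 0"

```text
time: 21.5
ee_pos: [0.6244, -0.1091, 0.1291]
eef_rot: [0.763, 0.646, -0.001, 0.0]
ft_force: [-0.3, 0.4, -0.1]
width: 0.0339
grip_force: 19.7
```

```bash
python3 -c "
from h import *
delta((.6252,-.1089,.0215,-.167))"
```

```text
t 21.5 pos [ 0.6244 -0.1091  0.1291] w 0.0339 gf 19.7 q [ 0.62  0.51 -0.7   1.52  0.34  1.24 -0.29] f [-0.3  0.4 -0.1]
-0.001 0.001 0.001 0.000 0.001 0.108
```

Request:
play_rows --increments "0 0 0 0 0.001 0.05 0;0 0 0 0 0.001 0.09 0;0 0 0 0 0.001 0.105 0;0 0 0 0 0.001 0.107 0;0 0 0 0 0.001 0.107 0"

```text
time: 22.0
ee_pos: [0.6263, -0.1089, 0.0228]
eef_rot: [0.764, 0.646, -0.0, 0.0]
ft_force: [0.5, 1.1, -0.3]
width: 0.0336
grip_force: 20.0
```

```bash
python3 -c "
from h import *
delta((.6252,-.1089,.0208,-.167))"
```

```text
t 22.0 pos [ 0.6263 -0.1089  0.0228] w 0.0336 gf 20.0 q [ 0.58  0.62 -0.65  1.6   0.42  1.06 -0.35] f [ 0.5  1.1 -0.3]
-0.000 0.000 0.000 -0.000 -0.001 0.002
```

Request:
play_rows --increments "0 0 0 0 -0.001 0.002 0;0 0 0 0 -0.001 0.002 0;0 0 0 0 -0.001 0.002 0.6;0 0 0 0 -0.001 0.002 0.6;0 0 0 0 -0.001 0.002 0.6;0 0 0 0 -0.001 -0.04 0.6;0 0 0 0 -0.001 -0.09 0.6;0 0 0 0 -0.001 -0.13 0.6"

```text
time: 22.8
ee_pos: [0.6252, -0.1084, 0.1543]
eef_rot: [0.763, 0.646, -0.0, -0.0]
ft_force: [1.1, -1.1, 0.1]
width: 0.0518
grip_force: 0.0
```

Request:
play_rows --increments "0 0 0 0 -0.2 -0.05 0.6;0 0 0 0 -0.2 -0.05 0.6;0 0 0 0 -0.2 -0.05 0.6;0 0 0 0 -0.2 -0.05 0.6;0 0 0 0 -0.2 -0.05 0.6;0 0 0 0 -0.2 -0.05 0.6;0 0 0 0 -0.2 -0.05 0.6"

```text
time: 23.5
ee_pos: [0.4285, -0.0757, 0.2019]
eef_rot: [0.764, 0.646, -0.0, -0.0]
ft_force: [-0.0, -0.0, -0.1]
width: 0.0519
grip_force: 0.0
```

Run:
```python
from h import *
from bench import *
import cv2
a=camera("top")["color"][105:255,140:500,::-1];b=camera("side")["color"][130:330,80:440,::-1]
cv2.imwrite("pics/end.png",np.vstack([cv2.resize(a,(640,267)),cv2.resize(b,(594,330))[:,:594] if 0 else cv2.resize(b,(640,330))]))
```

```text
(no output)
```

View pics/end.png

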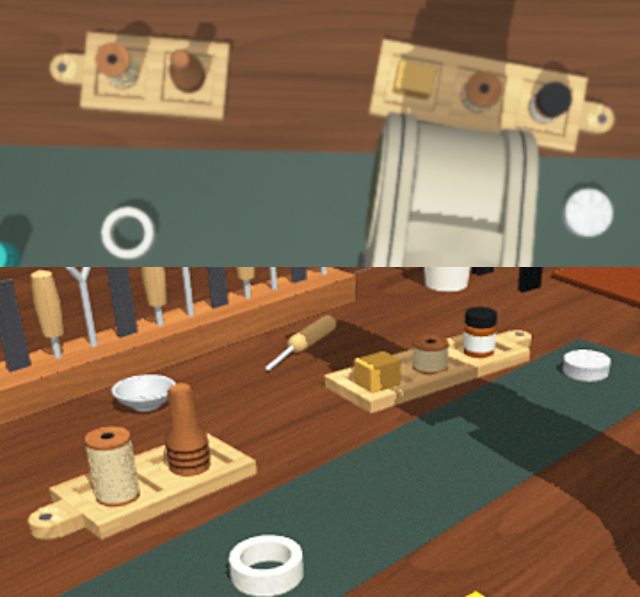

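All five things stand upright in their pockets: tall spool (115,65), slicker (185,70), wax (415,75), short spool (483,92) and jar (552,100). The tape and tin are unmoved, and the arm is clear.

```bash
python3 -c "
from bench import *
print(close_job())"
```

```text
the job is handed in; nothing more can be done
None
```

Both kits are made up and the job is handed in at about 24 s of the 112 s allowed; in the last pictures all five things stood upright in their named pockets, with the tape and tin where they lay, but the hand-in reported no verdict.

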